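# Set and lock the bench air regulator

## Robot

A 6-joint arm with a two-finger parallel gripper is mounted at the origin on the work surface. World frame = base frame: x ahead of the robot, y to its left, z up, the work surface at z = 0. Lengths are in m, angles in degrees, forces in N, time in s.
With the tool pointing down it reaches from about 0.325 to 0.775 m from the base axis. Payload 9.3 kg.
Tool frame: the origin (TCP) lies at the very end of the fingers, on their centre line; the grasp point (between the pads) lies 19 mm behind it (ctrl.hold_point_z is the z of the grasp point in the tool frame, in m); z points along the fingers, y is the line along which they close (so a half turn about z gives the same grasp; the last joint's range is limited). The gripper opens to 85 mm and grips with 20 to 120 N. Pads are 22 mm wide; open, the fingers measure 114 mm over their backs; the gripper's body (76 mm by 85 mm) begins 54 mm behind the grasp point. The pads swing forward as they close: fully open they stand 13 mm farther back than shut.
Start: joints at [64.939, 14.817, 1.232, 76.415, 0, 81.257], TCP at [0.155, 0.528, 0.231] pointing down, gripper open.
Joint ranges: [-174.27, 174.27], [-52.1, 104.24], [-59.71, 78.15], [-110.17, 111.67], [-87.03, 83.33], [-180, 180]. Speed limits (degrees/s): [127.2, 127.2, 159.86, 180, 180, 180].

## Interface

Orientations are given as [roll, pitch, yaw] about the fixed x, y, z axes, in that order (R = Rz(yaw) Ry(pitch) Rx(roll)).
In Python, from workcell import ctrl, vision, order gives the robot as it stands. The module is installed in compiled form; this text tells all that it offers.
- The arm moves only by the tool jog_arm, never from a script. Its argument "plan" is a list of rows, each a list of 7 numbers: the opening, from -1 (shut) to 1 (fully open), so that 0 is half open, then the shift along the tool's x, y, z in m, then the turn, a rotation vector about the tool's x, y, z in rad. A call has 1 to 8 rows; each row shifts and turns the commanded pose from where the row before left it, along the tool's axes as they then stand; what a row does not reach is not made up. A row lasts 1/10 s, in which the tool goes at most 50 mm and 8.59 degrees, less where a joint would pass 70% of its speed; a pose out of reach is approached as far as the arm can. A call with a gripper value outside its range is refused whole. The fingers move at their own pace and stop on an object; "force" is the grip in N (left out, the last holds). Time passes only in rows, so rows that do not move let the fingers close. It gives the time, the measured TCP pose, the force, the opening and the grip force at its end, in the units of the state.
- ctrl.observe(): the state, without advancing time (a new reading comes with each control period).
- vision.capture(name): name is "side" or "top"; returns a dict with "image" (400x640x3 uint8, red, green, blue), "mtx" (3x3 intrinsics, pixels), "D" ([k1, k2, p1, p2, k3] as OpenCV has them; the pictures are not rectified), "cam_to_world" (4x4, takes a point from camera to world coordinates). Camera axes: x right, y down, z forward; pixel columns grow to the right and rows downward; lengths in m; the calibration is good to about 2 mm. A picture is of the moment at which its call begins. There is no depth.
- order.finish_job(): hands the job in; it is judged then, once.
The state is a dict: "clock": time; "joint_pos": joint angles; "dq": joint speeds; "joint_torque": joint torques, N m; "tool_pos": TCP position; "ee_rot": TCP orientation; "contact_force": force on the tool from outside, world axes, zero at the start; "moment": the same for the moment, N m; "grip_width": finger opening in m; "grip_force": force on a finger pad.
Only numpy, scipy, OpenCV 4.12 (cv2) and the standard library are available. Lean on these libraries where they do the work, as an engineer would, in place of code of your own. Each camera call takes 0.05 s, during which the arm holds its last target. There are 200 camera calls.

## Task

Turn the pull-to-lock knob of the bench air regulator to the green mark, feel within the green for the one spot where the lock lets the knob rise, pull the knob fully out to lock it there, and let go. Be gentle: where the lock or the end of its travel stops the knob, never strain against it with more than about 20 N, do not pull the knob out at the yellow or the red mark, and leave the red case, the jar and the brass gauge where they stand.

Things in the scene. Friction and masses are not known exactly. Their poses are not given: they have to be found in the camera images.
- regulator: fixed white housing 110 x 110 mm, flat top 90 mm above the bench, on a 130 mm square foot plate. Origin: centre of its underside; z up. On its top, 32 to 50 mm from the knob's axis, three mark sectors, each 1.0 rad wide: the middle of the green lies from the axis towards the housing's -x, yellow is 1.2 rad counter-clockwise of it (from above), red 1.2 rad clockwise
- dial_centre (a point): point on the knob's axis in the top face of the housing, 90 mm above the bench; the axis is vertical through it
- lock_plate: fixed plate hidden in the housing, a 6.6 mm slot in it for each mark; origin and axes as the housing. The knob's key (5 mm wide, 32 mm off the axis) runs 0.5 mm below it and rises only in a slot, free within about 0.025 rad of the catch spot; elsewhere the plate blocks the pull, springily (about 0.5 mm at 10 N)
- knob: black knob: disc of 48 mm diameter, its top 13 mm above the housing's top, and on it an upright grip bar 50 x 14 mm, 34 mm high, bar top 47 mm above the housing's top when in. Pinch the bar's 14 mm from above. Origin on the axis, at bench height when in. The bar lies along its x; the pointer, a white line on half the bar's top and down its end, is at the -x end. About 0.15 kg
- knob_grip (a point): point inside the grip bar on the knob's axis, 10 mm below the bar's top (37 mm above the housing's top when the knob is in); a good grasp point, axes as the knob's
- dial (a joint): turn of the knob (rad), counter-clockwise from above positive, range -1.7 to 1.7, friction 0.05 N m. 0: pointer at the middle of green; green -0.5 to 0.5, yellow 0.7 to 1.7, red -1.7 to -0.7. It starts pushed in and pointing into the yellow. The green catch spot lies anywhere from -0.4 to 0.4, different every time (yellow's and red's are shifted alike from their middles)
- pull (a joint): how far the knob is pulled out (up) in m: 0 pushed in, 0.010 fully out against the end stop, which is as springy as the plate. Sliding takes 3 N of friction plus the weight, and the knob stays where it is left; out in a slot it can hardly turn
- case: loose red hard case lying flat, 90 x 130 x 34 mm, to be left alone. Origin: centre of its underside
- jar: loose amber jar with a white cap, 54 mm diameter, 75 mm high, to be left alone. Origin: centre of its underside
- gauge: loose stepped brass gauge, 44 mm diameter at the foot, 66 mm high, to be left alone. Origin: centre of its underside
There are look-alikes about, which are no part of the job. Several things have the shape of the regulator; the one meant has the colours described above.

How it is judged (in metres and radians):
On the way:
1. the pointer has been turned to the green mark with the knob still in (value of joint dial between -0.5 and 0.5 rad and value of joint pull below 0.004 m), for 0.1 s.
At the end, for the whole second after the job is handed in: the pointer is within the green mark (dial within 0.5 rad of its middle), the knob is out by at least 7.5 of its 10 mm and at rest, and the case, jar and gauge are within 15 mm of where they stood (value of joint dial between -0.5 and 0.5 rad and value of joint pull above 0.0075 m and velocity of joint dial between -0.05 and 0.05 rad/s and distance of each of case, jar, gauge from where it was at the start of the episode below 0.015 m); the robot touches nothing.
It fails at once if the knob is strained against its lock or end stop with more than 25 N (contact force between knob and lock_plate above 25 N).
It fails at once if the knob is pulled out by more than 5 mm outside the green mark (value of joint pull above 0.005 m and (value of joint dial above 0.55 rad or value of joint dial below -0.55 rad)).
It fails at once if the case, the jar or the gauge is moved by more than 15 mm (distance of any of case, jar, gauge from where it was at the start of the episode above 0.015 m).
It also fails if it takes over 64 s, if anything falls off the work surface, if the arm or the gripper's body presses on something with over 40 N, if the wrist force passes 120 N, or if a joint passes its speed limit or range.

## Working session

There is one attempt and no reset: what is moved stays moved. The work goes in short steps, Python scripts to look and compute and a tool call to move; the robot and the scene stay as the last step left them, time stands still between calls to the robot, and variables do not carry over. Pictures are saved under pics/ and viewed, at most 10 in all, crops included, and the job is handed in when it is done.

Besides the shell and the picture viewer there is one more tool, called in YAML: its name, and indented under it one key for each argument. jog_arm: Moves the arm, as the interface text tells. Its arguments: {"type":"object","properties":{"plan":{"type":"array","items":{"type":"array","items":{"type":"number"}}},"force":{"type":"number"}},"required":["plan"]}

```bash
mkdir -p pics; python3 - <<'E'
from workcell import ctrl, vision
import cv2,json
s=ctrl.observe();print(s, ctrl.hold_point_z)
for n in("top","side"):
    c=vision.capture(n);cv2.imwrite(f"pics/{n}1.png",c["image"][:,:,::-1])
    print(n,c["mtx"].tolist(),c["D"],c["cam_to_world"].tolist())
E
```

```text
{'clock': 0.0, 'joint_pos': array([ 6.49398526e+01,  1.48499816e+01,  1.18781550e+00,  7.64166429e+01,
       -5.38302873e-04,  8.12559278e+01]), 'dq': array([ 0.04592187, -0.0684459 ,  0.00861747, -0.06915713,  0.00362084,
       -0.08960907]), 'joint_torque': array([ 2.58927173e-06, -5.55642164e+01,  3.44526172e+01,  1.36069834e-02,
       -1.25045935e-04, -4.68424480e-05]), 'tool_pos': array([0.15439827, 0.5275664 , 0.23066023]), 'ee_rot': array([-1.79922025e+02, -1.14485945e-02,  1.63683917e+02]), 'contact_force': array([0.63570317, 0.1060023 , 0.64550353]), 'moment': array([ 0.0360565, -0.0124056, -0.0222429]), 'grip_force': 0.0, 'grip_width': 0.0850419637469742} -0.0187
top [[497.2690980943677, 0.0, 317.649536600086], [0.0, 497.2690980943677, 199.9379357852621], [0.0, 0.0, 1.0]] [-0.11572896  0.          0.          0.          0.        ] [[-0.012913949941366435, -0.9979696354160242, 0.06236855525438788, 0.4753824968268059], [-0.9997962909350682, 0.013854844779292122, 0.01467719007924343, 0.043790091153445676], [-0.015511496684472496, -0.062166309716352584, -0.9979452607266883, 1.164318115106124], [0.0, 0.0, 0.0, 1.0]]
side [[365.7788576684402, 0.0, 323.79344518345397], [0.0, 365.7788576684402, 193.50229741353235], [0.0, 0.0, 1.0]] [-0.08236772  0.          0.          0.          0.        ] [[-0.9856638831921419, -0.10359911544994704, 0.13316881259730406, 0.4278519639232378], [-0.16826858550913648, 0.6613513404573373, -0.7309583350684479, 0.6483105022415175], [-0.01234473577448179, -0.7428873587249089, -0.6693026070062679, 0.657304796666632], [0.0, 0.0, 0.0, 1.0]]
```

View pics/top1.png

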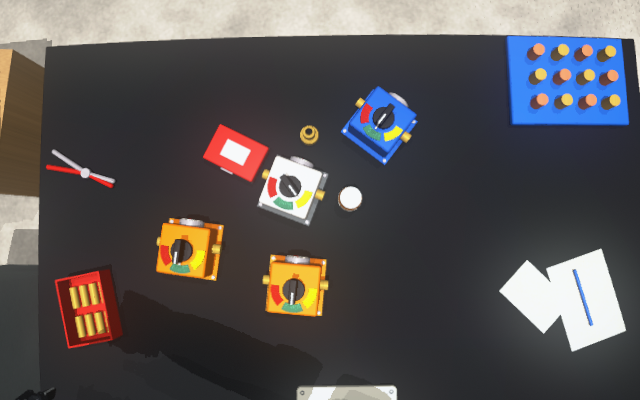

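View pics/side1.png

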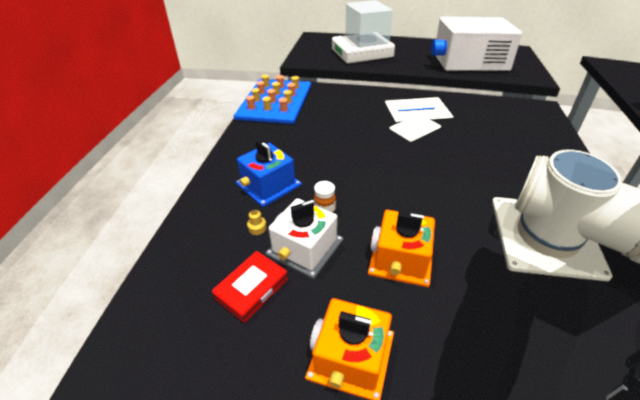

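The top view shows the white regulator at about (291,187), with its knob at (290,186) and the pointer towards (297,192). The case is at (236,152), the gauge at (309,133) and the jar at (350,197). I'll measure the regulator from its colour sectors.

```bash
cat > h.py <<'E'
import numpy as np, cv2
from workcell import ctrl, vision
from scipy.optimize import least_squares
def px2w(c,uv,z):
    n=cv2.undistortPoints(np.float64(uv).reshape(-1,1,2),c["mtx"],c["D"]).reshape(-1,2)
    T=c["cam_to_world"];d=np.c_[n,np.ones(len(n))]@T[:3,:3].T;o=T[:3,3]
    return (o+d*((z-o[2])/d[:,2])[:,None])[:,:2]
E
python3 - <<'E'
from h import *
c=vision.capture("top");im=c["image"];x0,y0,x1,y1=255,150,330,225
cv2.imwrite("pics/crop.png",cv2.resize(im[y0:y1,x0:x1,::-1],None,fx=8,fy=8,interpolation=cv2.INTER_CUBIC))
h=cv2.cvtColor(im,cv2.COLOR_RGB2HSV);H,S,V=[h[...,i].astype(int) for i in range(3)]
def cen(m,box):
    k=np.zeros(m.shape,bool);k[box[1]:box[3],box[0]:box[2]]=1;m=m&k
    n,l,st,ce=cv2.connectedComponentsWithStats(m.astype(np.uint8));i=1+np.argmax(st[1:,4]);print(st[i],ce[i])
    v,u=np.nonzero(l==i);return np.c_[u,v]
b=(262,160,325,215)
P=[cen((S>120)&(H>60)&(H<95),b),cen((S>150)&(H>24)&(H<36),b),cen((S>150)&((H<8)|(H>172)),(262,172,290,215))]
W=[px2w(c,p,0.09).mean(0) for p in P];off=[0,1.2,-1.2]
f=lambda q:np.concatenate([[q[0]+.0399*np.cos(q[2]+o)-w[0],q[1]+.0399*np.sin(q[2]+o)-w[1]] for o,w in zip(off,W)])
r=min((least_squares(f,[*np.mean(W,0),a]) for a in (-2,0,2,3)),key=lambda r:r.cost)
print(W,"centre",r.x[:2],"green dir deg",np.degrees(r.x[2])%360,"resid",r.fun)
# knob top white pointer
w=cen((S<60)&(V>150),(285,176,303,200)) 
print(px2w(c,[[290,186],[297,192],[350,197],[309,133]],0.137))
E
```

```text
Traceback (most recent call last):
ValueError: attempt to get argmax of an empty sequence
```

View pics/crop.png

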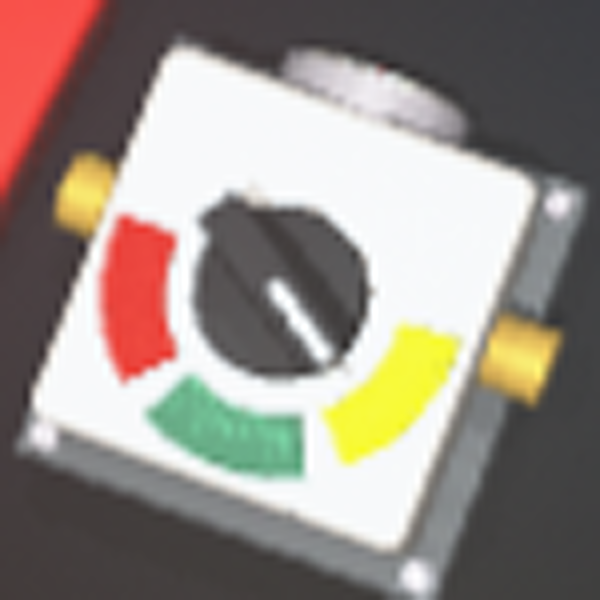

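The crop shows the pointer line running from (275,287) to (330,362), which points at the yellow. The sectors are clear, so I'll loosen the saturation limits.

```bash
cat > m.py <<'E'
from h import *
c=vision.capture("top");im=c["image"]
h=cv2.cvtColor(im,cv2.COLOR_RGB2HSV);H,S,V=[h[...,i].astype(int) for i in range(3)]
def cen(m,box):
    k=np.zeros(m.shape,bool);k[box[1]:box[3],box[0]:box[2]]=1;m=m&k
    n,l,st,ce=cv2.connectedComponentsWithStats(m.astype(np.uint8));i=1+np.argmax(st[1:,4]);print(st[i],ce[i])
    v,u=np.nonzero(l==i);return np.c_[u,v]
P=[cen((S>70)&(H>55)&(H<100),(270,190,300,212)),cen((S>90)&(H>24)&(H<36),(292,185,315,212)),cen((S>100)&((H<8)|(H>172)),(265,174,280,200))]
W=[px2w(c,p,0.09).mean(0) for p in P];off=[0,1.2,-1.2]
f=lambda q:np.concatenate([[q[0]+.0399*np.cos(q[2]+o)-w[0],q[1]+.0399*np.sin(q[2]+o)-w[1]] for o,w in zip(off,W)])
r=min((least_squares(f,[*np.mean(W,0),a]) for a in (-2,0,2,3)),key=lambda r:r.cost)
print("centre",r.x[:2],"green dir deg",np.degrees(r.x[2])%360,"resid mm",r.fun*1e3)
E
python3 - <<'E'
from m import *
p=px2w(c,np.array([[275,287],[330,362]])/8+[254.5,149.5],0.137);d=p[1]-p[0];print(p,"pointer deg",np.degrees(np.arctan2(d[1],d[0]))%360)
print("jar",px2w(c,[[350,197]],.075),"gauge",px2w(c,[[309,133]],.066))
s=ctrl.observe();print(s["tool_pos"],s["ee_rot"])
E
```

```text
[274 197  19  12 133] [283.19548872 203.46616541]
[295 191  17  17 147] [303.4829932  198.70748299]
[268 177   9  20 147] [271.75510204 186.56462585]
centre [0.5728132 0.1193298] green dir deg 158.1381322718188 resid mm [-0.1197423  -0.18892973 -0.07758768 -0.04609764  0.19732998  0.23502738]
[[0.57071746 0.11826953]
 [0.55099396 0.10416839]] pointer deg 215.56252017199387
jar [[ 0.54893592 -0.01127634]] gauge [[0.69433778 0.07735842]]
[0.15446483 0.52770731 0.23091639] [-1.79956921e+02 -7.23147557e-03  1.63682063e+02]
```

jog_arm:
  plan:
    - [1,-0.043,-0.0229,0,0,0,0]
    - [1,-0.043,-0.0229,0,0,0,0]
    - [1,-0.043,-0.0229,0,0,0,0]
    - [1,-0.043,-0.0229,0,0,0,0]
    - [1,-0.043,-0.0229,0,0,0,0]
    - [1,-0.043,-0.0229,0,0,0,0]
    - [1,-0.043,-0.0229,0,0,0,0]
    - [1,-0.043,-0.0229,0,0,0,0]

```text
clock: 1.0
tool_pos: [0.4343, 0.2537, 0.2314]
ee_rot: [180.0, 0.0, 163.7]
contact_force: [0.5, 0.8, -0.3]
grip_width: 0.085
grip_force: 0.0
```

jog_arm:
  plan:
    - [0.6,-0.043,-0.0229,0,0,0,0]
    - [0.6,-0.043,-0.0229,0,0,0,0]
    - [0.6,-0.043,-0.0229,0,0,0,0]
    - [0.6,-0.043,-0.0229,0,0,0,0]
    - [0.6,0,0,0,0,0,-0.14]
    - [0.6,0,0,0,0,0,-0.14]
    - [0.6,0,0,0,0,0,-0.14]
    - [0.6,0,0,0,0,0,-0.14]

```text
clock: 1.8
tool_pos: [0.5726, 0.1189, 0.2309]
ee_rot: [180.0, -0.0, -163.9]
contact_force: [0.1, -0.4, 0.4]
grip_width: 0.0686
grip_force: 0.0
```

jog_arm:
  plan:
    - [0.4,0,0,0,0,0,-0.14]
    - [0.4,0,0,0,0,0,-0.14]
    - [0.4,0,0,0,0,0,-0.064]
    - [0.4,0,0,0,0,0,0]
    - [0.4,0,0,0,0,0,0]

```text
clock: 2.3
tool_pos: [0.5725, 0.1191, 0.2311]
ee_rot: [180.0, -0.0, -144.6]
contact_force: [0.7, 0.3, 0.0]
grip_width: 0.0598
grip_force: 0.0
```

jog_arm:
  plan:
    - [0.4,0,0,0.03,0,0,0]
    - [0.4,0,0,0.03,0,0,0]
    - [0.3,0,0,0.025,0,0,0]
    - [0.3,0,0,0.02,0,0,0]
    - [0.2,0,0,0.015,0,0,0]
    - [0.2,0,0,0,0,0,0]
  force: 25

```text
clock: 2.9
tool_pos: [0.5714, 0.119, 0.1092]
ee_rot: [179.9, -0.2, -144.6]
contact_force: [-0.5, -0.4, 0.4]
grip_width: 0.0513
grip_force: 0.0
```

```bash
python3 - <<'E'
from h import *
c=vision.capture("side")["image"];cv2.imwrite("pics/s2.png",cv2.resize(c[150:290,230:390,::-1],None,fx=4,fy=4,interpolation=cv2.INTER_CUBIC))
E
```

```text
(no output)
```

View pics/s2.png

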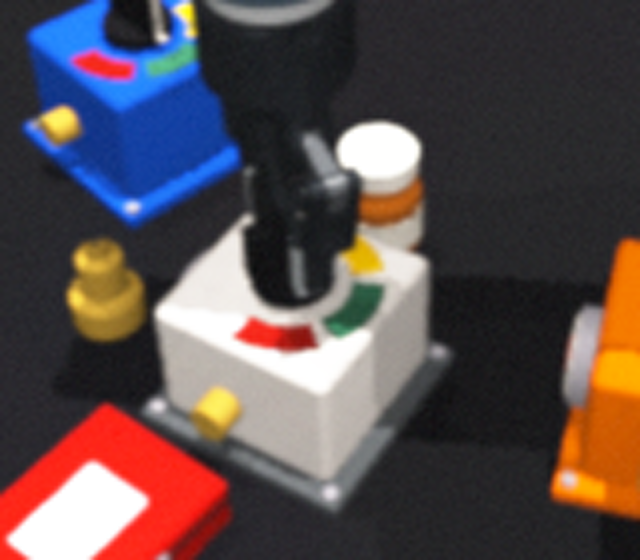

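The crop shows the gripper straddling the knob, at about (290,260) and clear of everything else. I'll close gently.

jog_arm:
  plan:
    - [-0.3,0,0,0,0,0,0]
    - [-0.6,0,0,0,0,0,0]
    - [-0.9,0,0,0,0,0,0]
    - [-0.9,0,0,0,0,0,0]
    - [-0.9,0,0,0,0,0,0]
    - [-0.9,0,0,0,0,0,0]
  force: 30

```text
clock: 3.55
tool_pos: [0.5729, 0.1194, 0.1123]
ee_rot: [-180.0, 0.1, -144.5]
contact_force: [-1.4, 0.9, 5.6]
grip_width: 0.0134
grip_force: 33.5
```

jog_arm:
  plan:
    - [-0.9,0,0,0,0,0,0.05]
    - [-0.9,0,0,0,0,0,0.1]
    - [-0.9,0,0,0,0,0,0.1]
    - [-0.9,0,0,0,0,0,0.1]
    - [-0.9,0,0,0,0,0,0.1]
    - [-0.9,0,0,0,0,0,0.1]
    - [-0.9,0,0,0,0,0,0.03]
    - [-0.9,0,0,0,0,0,0]

```text
clock: 4.35
tool_pos: [0.5729, 0.1191, 0.1123]
ee_rot: [-180.0, 0.1, -177.8]
contact_force: [-1.6, -0.3, 6.1]
grip_width: 0.0136
grip_force: 33.5
```

```bash
python3 - <<'E'
from h import *
s=ctrl.observe();print(s["tool_pos"],s["ee_rot"],s["contact_force"],s["moment"])
E
```

```text
[0.57292427 0.1191263  0.11231732] [-1.79996075e+02  9.64077483e-02 -1.77827670e+02] [-1.57827368 -0.28208932  6.08596804] [-0.00386269  0.34057236 -0.04998404]
```

jog_arm:
  plan:
    - [-0.9,0,0,-0.002,0,0,0]
    - [-0.9,0,0,-0.001,0,0,0]
    - [-0.9,0,0,0,0,0,0]
    - [-0.9,0,0,0,0,0,0]

```text
clock: 4.75
tool_pos: [0.5723, 0.1191, 0.1136]
ee_rot: [-180.0, -0.1, -177.8]
contact_force: [2.5, 0.6, -10.7]
grip_width: 0.0134
grip_force: 31.2
```

jog_arm:
  plan:
    - [-0.9,0,0,-0.001,0,0,0]
    - [-0.9,0,0,-0.001,0,0,0]
    - [-0.9,0,0,0,0,0,0]
    - [-0.9,0,0,0,0,0,0]

```text
clock: 5.15
tool_pos: [0.5715, 0.1192, 0.1148]
ee_rot: [180.0, -0.2, -177.8]
contact_force: [1.7, 2.8, -26.0]
grip_width: 0.0134
grip_force: 29.6
```

jog_arm:
  plan:
    - [-0.9,0,0,0.0013,0,0,0]
    - [-0.9,0,0,0,0,0,0]
    - [-0.9,0,0,0,0,0,0]

```text
clock: 5.45
tool_pos: [0.5719, 0.1192, 0.1146]
ee_rot: [180.0, -0.1, -177.8]
contact_force: [-0.1, 1.7, -20.8]
grip_width: 0.013
grip_force: 30.2
```

jog_arm:
  plan:
    - [-0.9,0,0,0.001,0,0,0]
    - [-0.9,0,0,0,0,0,0]
    - [-0.9,0,0,0,0,0,0.012]
    - [-0.9,0,0,0,0,0,0.012]

```text
clock: 5.85
tool_pos: [0.5723, 0.1191, 0.1143]
ee_rot: [-180.0, -0.0, -179.2]
contact_force: [-3.8, -0.1, -11.8]
grip_width: 0.0138
grip_force: 31.6
```

jog_arm:
  plan:
    - [-0.9,0,0,0,0,0,0.012]
    - [-0.9,0,0,0,0,0,0.012]
    - [-0.9,0,0,0,0,0,0.012]
    - [-0.9,0,0,0,0,0,0.012]
    - [-0.9,0,0,0,0,0,0.012]

```text
clock: 6.35
tool_pos: [0.5731, 0.1191, 0.1149]
ee_rot: [180.0, 0.1, 177.4]
contact_force: [-3.9, 0.4, 2.0]
grip_width: 0.0134
grip_force: 33.4
```

jog_arm:
  plan:
    - [-0.9,0,0,-0.0008,0,0,0]
    - [-0.9,0,0,-0.0007,0,0,0]
    - [-0.9,0,0,0,0,0,0]

```text
clock: 6.65
tool_pos: [0.5729, 0.1191, 0.1156]
ee_rot: [180.0, 0.0, 177.4]
contact_force: [-1.2, 1.3, -1.9]
grip_width: 0.0131
grip_force: 32.8
```

```bash
python3 - <<'E'
from h import *
s=ctrl.observe();print(s["tool_pos"],s["ee_rot"],s["contact_force"],s["moment"])
E
```

```text
[0.57287006 0.1191178  0.11557655] [1.79998618e+02 3.42777029e-02 1.77433424e+02] [-1.16094162  1.26155142 -1.91639227] [ 0.22744432  0.44602242 -0.05566266]
```

jog_arm:
  plan:
    - [-0.9,0,0,-0.0007,0,0,0]
    - [-0.9,0,0,-0.0007,0,0,0]
    - [-0.9,0,0,0,0,0,0]

```text
clock: 6.95
tool_pos: [0.5727, 0.1192, 0.117]
ee_rot: [180.0, 0.0, 177.4]
contact_force: [-0.1, 1.0, -3.4]
grip_width: 0.013
grip_force: 32.7
```

jog_arm:
  plan:
    - [-0.9,0,0,-0.001,0,0,0]
    - [-0.9,0,0,-0.001,0,0,0]
    - [-0.9,0,0,-0.001,0,0,0]
    - [-0.9,0,0,0,0,0,0]

```text
clock: 7.35
tool_pos: [0.5727, 0.1191, 0.1202]
ee_rot: [180.0, 0.0, 177.4]
contact_force: [-1.6, -0.3, -2.7]
grip_width: 0.0136
grip_force: 32.8
```

jog_arm:
  plan:
    - [-0.9,0,0,-0.0007,0,0,0]
    - [-0.9,0,0,-0.0007,0,0,0]
    - [-0.9,0,0,0,0,0,0]

```text
clock: 7.65
tool_pos: [0.5727, 0.1191, 0.1214]
ee_rot: [180.0, 0.0, 177.4]
contact_force: [-0.6, 0.8, -3.0]
grip_width: 0.0136
grip_force: 32.7
```

jog_arm:
  plan:
    - [-0.9,0,0,-0.0006,0,0,0]
    - [-0.9,0,0,-0.0006,0,0,0]
    - [-0.9,0,0,0,0,0,0]

```text
clock: 7.95
tool_pos: [0.5726, 0.1191, 0.1226]
ee_rot: [-180.0, 0.0, 177.4]
contact_force: [-0.8, 1.5, -4.1]
grip_width: 0.0138
grip_force: 32.6
```

jog_arm:
  plan:
    - [-0.9,0,0,-0.0006,0,0,0]
    - [-0.9,0,0,-0.0006,0,0,0]
    - [-0.9,0,0,0,0,0,0]

```text
clock: 8.25
tool_pos: [0.5723, 0.1191, 0.123]
ee_rot: [-180.0, -0.1, 177.4]
contact_force: [2.4, 0.6, -13.2]
grip_width: 0.0133
grip_force: 31.3
```

The end stop is reached, about 10 mm out. I'll ease the load and open the gripper.

jog_arm:
  plan:
    - [-0.9,0,0,0.0008,0,0,0]
    - [-0.9,0,0,0,0,0,0]
    - [-0.6,0,0,0,0,0,0]
    - [-0.2,0,0,0,0,0,0]
    - [0.2,0,0,0,0,0,0]
    - [0.2,0,0,0,0,0,0]
    - [0.2,0,0,0,0,0,0]
    - [0.2,0,0,0,0,0,0]

```text
clock: 9.05
tool_pos: [0.5726, 0.1191, 0.123]
ee_rot: [-180.0, 0.0, 177.4]
contact_force: [-0.2, 0.7, -0.1]
grip_width: 0.0509
grip_force: 0.0
```

jog_arm:
  plan:
    - [0.2,0,0,-0.02,0,0,0]
    - [0.2,0,0,-0.03,0,0,0]
    - [0.2,0,0,-0.04,0,0,0]
    - [0.2,0,0,-0.04,0,0,0]
    - [0.2,0,0,-0.04,0,0,0]
    - [0.2,0,0,0,0,0,0]

```text
clock: 9.65
tool_pos: [0.5739, 0.1193, 0.2985]
ee_rot: [179.9, 0.5, 177.4]
contact_force: [-0.5, -0.3, 0.2]
grip_width: 0.0514
grip_force: 0.0
```

```bash
python3 - <<'E'
from h import *
c=vision.capture("side")["image"];cv2.imwrite("pics/s3.png",cv2.resize(c[150:290,230:390,::-1],None,fx=4,fy=4,interpolation=cv2.INTER_CUBIC))
E
```

```text
(no output)
```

View pics/s3.png

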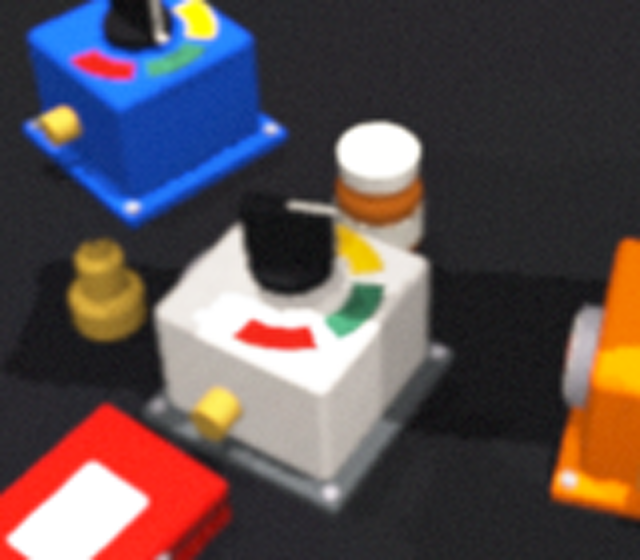

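The crop shows the knob free, with its pointer line from (288,205) to (337,210). I'll check the height by projecting the bar top.

```bash
python3 - <<'E'
from h import *
c=vision.capture("side");Ti=np.linalg.inv(c["cam_to_world"]);a=np.radians(177.4)
for z in(.137,.147):
    p=np.array([[.5726+r*np.cos(a),.1193+r*np.sin(a),z] for r in(0,.025)])
    uv=cv2.projectPoints(p,cv2.Rodrigues(Ti[:3,:3])[0],Ti[:3,3],c["mtx"],c["D"])[0].reshape(-1,2)
    print(z,(uv-[230,150])*4)
E
```

```text
0.137 [[283.57785544 216.03205556]
 [330.68848506 222.78331218]]
0.147 [[282.51336076 201.87416131]
 [330.04305794 208.60444879]]
```

The projection matches a bar top at 0.147 m, so the knob is fully out and within the green. I'll hand it in.

```bash
python3 -c "
from workcell import order
print(order.finish_job())"
```

```text
the job is handed in; nothing more can be done
None
```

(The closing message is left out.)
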